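# Hold a carton against the sprung stop for taping

## Task

Pull the drawer of the small bench cabinet out to its stop and lift out the carton that stands in it. Set the carton down on the bed of the sealing fixture between the two rails, lengthwise and still standing on its long narrow side, and push its end squarely against the sprung stop until the pointer stands between the two posts of the scale, without forcing the stop to the end of its travel. Finish while holding the carton pressed there, steady, so that a workmate can tape it; leave the drawer open and the other things on the table alone.

Things in the scene. Friction and masses are not known exactly. Their poses are not given: they have to be found in the camera images.
- cabinet: small grey cabinet fixed on the table with one light-fronted drawer, 180 deep, 160 wide, 108 high. Origin at table height under the middle of its front edge; x points from the front into the cabinet, y to its left seen from the front, z up. It may stand left or right of the fixture and slightly turned.
- drawer (a joint): how far the drawer is out, m: 0 shut, 0.160 at its stop; slides along the cabinet's -x with about 2 N friction and stays where left. Inside floor 14 above the table, walls 24 above that floor; inside 130 wide, 147 long. Front panel 160 wide, 12 thick, 8 to 102 above the table.
- drawer_handle (a point): middle of the drawer's bar handle: round steel bar 10 thick, 90 long across the drawer front (along the cabinet's y), its centre 42 in front of the panel and 80 above the table. Moves with the drawer. Axes as the cabinet's.
- carton_center (a point): centre of the filled dark tea carton, about 0.14 kg, that stands in the drawer on its long narrow side: 117 long, 58 wide, 78 high as it stands. x along the 117 mm length, y across the 58 mm, z up. In the drawer its length points about into the cabinet.
- fixture: sealing fixture fixed on the table: aluminium bed 8 thick, 120 wide, from 200 before to 100 behind the stop's face, with two steel rails, 14 high above the bed, inner faces 74 apart, from 175 to 10 before the face. Origin at table height below the middle of the stop's face at rest; x along the rails to the stop (pushing direction), y left, z up.
- stop_face (a point): middle of the face of the sprung stop, a steel plate 66 wide, 10 to 66 above the table, looking along the fixture's -x; this point is 40 above the table and moves with the plate. Axes as the fixture's. Its pointer rises to 95 above the table, 5 to 30 behind the face; a housing 80 wide, 70 high stands 55 to 77 behind the face at rest.
- stop (a joint): how far the stop is pushed in, m: 0 at rest, 0.036 at the end of its travel. Spring: 2 N at the start plus 0.5 N for each mm. The pointer stands between the two posts of the scale from about 0.009 to 0.027 (6.5 to 15.5 N); the middle is 0.018 (11 N).
- bed (a point): point on the upper face of the fixture's bed (8 above the table), midway between the rails, 58.5 before the stop's face at rest. Axes as the fixture's.
- tape_roll: bystander: brown tape roll lying on the table, 90 across, 48 high; origin at the centre of its underside
- glue_stick: bystander: upright glue stick, 25 across, 95 high; origin at the centre of its underside
- flat_carton: bystander: a like carton lying flat on the table, 78x117x58 high; origin at the centre of its underside, its length along its y. Not the one to use.

How it is judged (in metres and radians):
On the way, in this order (a step that is already met when the one before it is completed fails the run):
1. the drawer is pulled out to its stop (value of joint drawer above 0.152 m), for 0.2 s.
2. the carton is lifted out of the drawer by the robot (height (world z) of carton_center above 0.1 m and contact force between carton and the fingers above 1 N), for 0.1 s.
At the end, for the whole second after the job is handed in: For the last second the robot holds the carton standing on its long narrow side on the bed, within 12 mm of mid-rails and 0.1 rad of square and upright, at rest, pressed on the stop with 5.5 to 17 N (stop in by 8 to 28 mm); centre under 45 mm above the bed; drawer out over 120 mm (contact force between carton and stop between 5.5 and 17 N and value of joint stop between 0.008 and 0.028 m and (contact force between carton and the fingers above 2 N or contact force between carton and the arm above 2 N) and y of carton_center in the frame of fixture between -0.012 and 0.012 m and z of carton_center in the frame of bed below 0.045 m and angle between the x axis of carton_center and the x axis of fixture, either way round below 0.1 rad and angle between carton_center's own z axis and vertical below 0.1 rad and linear speed of carton below 0.01 m/s and value of joint drawer above 0.12 m); the arm keeps its last pose, push and grip.
It fails at once if the stop is forced to the end of its travel (value of joint stop above 0.034 m).
It fails at once if the carton is pressed on the stop with more than 25 N (contact force between carton and stop above 25 N).
It fails at once if the tape roll, glue stick or flat carton is disturbed (distance of any of tape_roll, glue_stick, flat_carton from where it was at the start of the episode above 0.03 m).
It also fails if it takes over 58 s, if anything falls off the work surface, if the arm or the gripper's body presses on something with over 40 N, if the wrist force passes 120 N, or if a joint passes its speed limit or range.

## Robot

A 7-joint arm with a two-finger parallel gripper is mounted at the origin on a cart in front of the work surface, level with it; the furniture and walls round the work are solid. World frame = base frame: x ahead of the robot, y to its left, z up, the work surface at z = 0. Lengths are in mm, angles in rad, forces in N, time in s.
With the tool pointing down it reaches from about 425 to 950 mm from the base axis. Payload 4.7 kg.
Tool frame: the origin (TCP) lies between the finger pads; the fingertips stand 11 mm ahead of it and the grasp point (between the pads) lies 8 mm behind it; x points along the fingers, y is the direction in which the jaws open and shut, and the axes are right-handed (so a half turn about x gives the same grasp; the last joint's range is limited). The gripper opens to 85 mm and grips with 20 to 120 N. Pads are 22 mm wide; open, the fingers measure 114 mm over their backs; the gripper's body (76 mm by 85 mm) begins 54 mm behind the grasp point. The pads swing forward as they close: fully open they stand 13 mm farther back than shut.
Start: joints at [1.162, 0.469, -0.049, 1.532, 0.024, 1.141, -0.082], TCP at [250.292, -626.898, 242.335] pointing down, gripper open.
Joint ranges: [-2.59, 2.59], [-0.33, 1.99], [-1.39, 1.29], [0.1, 2.45], [-1.04, 4.18], [0.21, 1.99], [-2.66, 2.66]. Speed limits (rad/s): [2.57, 2.57, 3.14, 3.14, 3.14, 3.14, 3.14].

## Interface

Orientations are given as [roll, pitch, yaw] about the fixed x, y, z axes, in that order (R = Rz(yaw) Ry(pitch) Rx(roll)).
In Python, from station import bot gives the robot as it stands.
- The arm moves only by the tool drive_tool, never from a script. Its argument "increments" is a list of rows, each a list of 3 entries, a list of its own where there are three numbers: the turn, a rotation vector about the tool's x, y, z in rad, then the shift along the tool's x, y, z in m, then the opening, from 0 (shut) to 1 (fully open). A call has 1 to 12 rows; each row shifts and turns the commanded pose from where the row before left it, along the tool's axes as they then stand; what a row does not reach is not made up. A row lasts 1/12 s, in which the tool goes at most 41.7 mm and 7.16 degrees, less where a joint would pass 70% of its speed; a pose out of reach is approached as far as the arm can. A call is refused whole if a number of a shift passes 0.0417 or a number of a turn 0.125, either way. A call with a gripper value outside its range is refused whole. The fingers move at their own pace and stop on an object; "newtons" is the grip in N (left out, the last holds). Time passes only in rows, so rows that do not move let the fingers close. It gives the time, the measured TCP pose, the force and the opening at its end, in the units of the state.
- bot.get_state(): the state, without advancing time (a new reading comes with each control period).
- bot.get_image(name): name is "scene" or "side" or "wrist"; returns (picture, depth): 384x512x3 uint8, red, green, blue; 384x512 float32, mm along the optical axis (not along the pixel's ray), 0 where there is no reading.
- bot.camera_params(name): a dict with "mtx" (3x3 intrinsics, pixels), "world_to_cam" (4x4, takes a point from world to camera coordinates); the wrist camera has in their place "tool_from_camera" (4x4, takes a point from camera to tool coordinates, whose origin is the TCP and whose axes are the tool frame's). Camera axes: x right, y down, z forward; pixel columns grow to the right and rows downward; lengths in mm; the calibration is good to about 2 mm. A picture is of the moment at which its call begins: read the wrist's pose just before it. camera_params takes no time and is no camera call.
- bot.hand_in(): hands the job in, once; it reports no verdict.
The state is a dict: "time": time; "joint_pos": joint angles; "joint_velocities": joint speeds; "joint_efforts": joint torques, N m; "eef_pos": TCP position; "tool_rot": TCP orientation; "ft_force": force on the tool from outside, world axes, zero at the start; "wrist_torque": the same for the moment, N m; "width": finger opening in mm.
Only numpy, scipy, OpenCV 4.12 (cv2) and the standard library are available. Lean on these libraries where they do the work, as an engineer would, in place of code of your own. Each camera call takes 0.05 s, during which the arm holds its last target.

## Working session

There is one attempt and no reset: what is moved stays moved. The work goes in short steps, Python scripts to look and compute and a tool call to move; the robot and the scene stay as the last step left them, time stands still between calls to the robot, and variables do not carry over. Pictures are saved under pics/ and viewed, and the job is handed in when it is done.

Besides the shell and the picture viewer there is one more tool, called after "Request:" as name(argument=value, ...), one argument or row to a line, values as JSON. drive_tool: Moves the arm, as the interface text tells. Its arguments: {"type":"object","properties":{"increments":{"type":"array"},"newtons":{"type":"number"}},"required":["increments"]}

```bash
ls; mkdir -p pics; python3 - <<'E'
from station import bot
import cv2,numpy as np
print(bot.get_state())
for n in ["scene","side","wrist"]:
    p,d=bot.get_image(n); cv2.imwrite(f"pics/{n}0.png",p[:,:,::-1]); np.save(f"pics/{n}0.npy",d)
    print(n,bot.camera_params(n))
E
```

```text
pics
{'time': 0.0, 'joint_pos': array([ 1.16209846,  0.46943465, -0.04858627,  1.53372062,  0.02410464,
        1.14093189, -0.08228264]), 'joint_velocities': array([ 4.99008815e-05,  1.09973052e-03,  2.99224938e-04, -3.40955376e-04,
       -2.41636832e-04,  7.19854977e-04,  5.75298908e-04]), 'joint_efforts': array([ 7.31540626e-05, -5.10324347e+01, -4.64500242e-02, -2.37719733e+01,
        1.07023545e-02,  7.54100096e-03,  5.88167254e-06]), 'eef_pos': array([ 250.04361344, -626.37988282,  241.25461231]), 'tool_rot': array([-1.53075318,  1.56888758,  1.9906811 ]), 'ft_force': array([-1.1402548 , -0.81176283, -0.49216593]), 'wrist_torque': array([ 0.02933456, -0.02689967,  0.0313007 ]), 'width': 85.43040295639054}
scene {'mtx': array([[474.2320176 ,   0.        , 261.61240696],
       [  0.        , 474.2320176 , 190.73800749],
       [  0.        ,   0.        ,   1.        ]]), 'world_to_cam': array([[-8.39251959e-01, -5.43492251e-01,  1.65022187e-02,
         4.45329758e+02],
       [-2.72796725e-01,  3.94606905e-01, -8.77420844e-01,
         2.59180219e+02],
       [ 4.70359540e-0
[... 506 characters left out ...]
     [ 4.45880922e-02, -7.44575232e-01, -6.66047765e-01,
         1.08286797e+03],
       [ 0.00000000e+00,  0.00000000e+00,  0.00000000e+00,
         1.00000000e+00]])}
wrist {'mtx': array([[330.85944081,   0.        , 243.52298201],
       [  0.        , 330.85944081, 189.00736864],
       [  0.        ,   0.        ,   1.        ]]), 'tool_from_camera': array([[-7.07238974e-04, -2.65878346e-01,  9.64006330e-01,
        -1.32464794e+02],
       [ 9.99999534e-01,  4.46080423e-04,  8.56676707e-04,
         1.45805373e+00],
       [-6.57796137e-04,  9.64006487e-01,  2.65877906e-01,
        -6.85299481e+01],
       [ 0.00000000e+00,  0.00000000e+00,  0.00000000e+00,
         1.00000000e+00]])}
```

View pics/scene0.png

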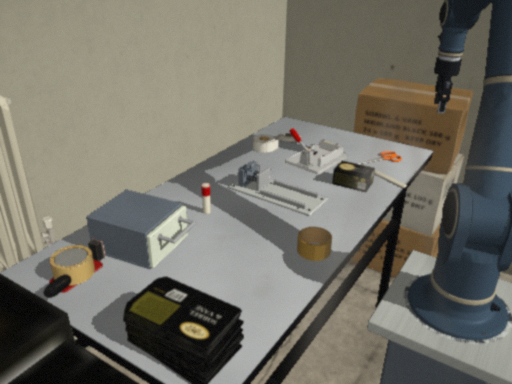

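View pics/side0.png

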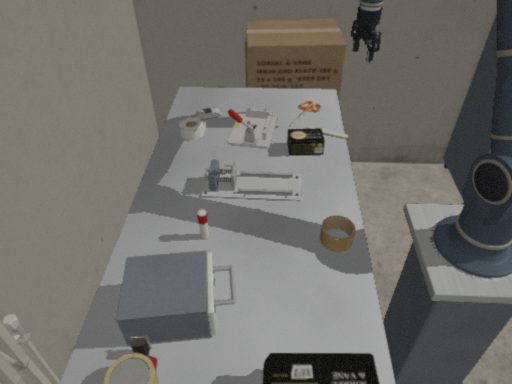

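View pics/wrist0.png

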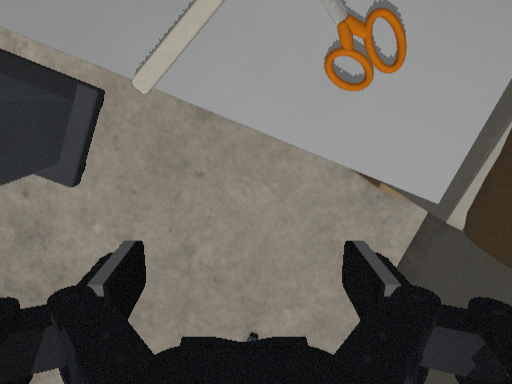

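```bash
cat > h.py <<'E'
from station import bot
import cv2,numpy as np
from scipy.spatial.transform import Rotation as R
def cloud(n,d,state=None):
    c=bot.camera_params(n);K=c["mtx"]
    v,u=np.mgrid[:d.shape[0],:d.shape[1]]
    P=np.stack([(u-K[0,2])/K[0,0]*d,(v-K[1,2])/K[1,1]*d,d],-1)
    if n=="wrist":
        T=c["tool_from_camera"];P=P@T[:3,:3].T+T[:3,3]
        Rt=R.from_euler("xyz",state["tool_rot"]).as_matrix();P=P@Rt.T+state["eef_pos"]
    else:
        T=np.linalg.inv(c["world_to_cam"]);P=P@T[:3,:3].T+T[:3,3]
    P[d<=0]=np.nan
    return P
def proj(n,X):
    c=bot.camera_params(n);q=np.asarray(X)@c["world_to_cam"][:3,:3].T+c["world_to_cam"][:3,3]
    q=q@c["mtx"].T;return q[...,:2]/q[...,2:]
E
python3 - <<'E'
from h import *
np.set_printoptions(precision=1,suppress=True)
for n,pts in [("side",[(130,262),(210,254),(214,333),(125,335),(215,272),(233,268),(234,300),(240,180),(300,180),(298,195),(205,188),(205,196),(202,215),(336,222),(305,132)]),("scene",[(90,215),(135,195),(190,208),(148,236),(148,262),(325,200),(245,175),(205,190),(315,235),(355,170)])]:
    P=cloud(n,np.load(f"pics/{n}0.npy"))
    for u,v in pts: print(n,u,v,P[v,u])
# top-down height map from both
for n in ("side","scene"):
    P=cloud(n,np.load(f"pics/{n}0.npy")).reshape(-1,3)
    p,_=None,None
    im=cv2.imread(f"pics/{n}0.png").reshape(-1,3)
    m=(P[:,0]>250)&(P[:,0]<1050)&(P[:,1]>-600)&(P[:,1]<800)&(P[:,2]>-30)&(P[:,2]<200)
    g=np.zeros((560,800,3),np.uint8)
    # col: y 800..-600 -> /1.75 ; row x
    o=np.argsort(P[m][:,2]);Q=P[m][o];C=im[m][o]
    c=((800-Q[:,1])/1.75).astype(int);r=((1050-Q[:,0])/1.75).astype(int)
    for dr in (0,1):
      for dc in (0,1): g[np.clip(r+dr,0,559),np.clip(c+dc,0,799)]=C
    cv2.imwrite(f"pics/td_{n}.png",g[:470])
E
```

```text
side 130 262 [857.1 181.9 107.5]
side 210 254 [681.9 146.9 102.7]
side 214 333 [659.4 297.6  23. ]
side 125 335 [841.1 322.9  44.5]
side 215 272 [681.5 119.3  -0.7]
side 233 268 [627.8 168.9  82.7]
side 234 300 [617.4 255.8  86.9]
side 240 180 [ 646.6 -232.8    6.6]
side 300 180 [ 458.7 -241.6    5.9]
side 298 195 [ 466.9 -169.2    7.6]
side 205 188 [ 750.6 -188.2    8.3]
side 205 196 [ 745.8 -153.8    6.6]
side 202 215 [722.   10.5  91. ]
side 336 222 [368.1 -42.1  27.2]
side 305 132 [ 439.1 -437.9   55.5]
scene 90 215 [839.2 317.5 108. ]
scene 135 195 [822.5 181.6 108.2]
scene 190 208 [780.4  13.7  -0.7]
scene 148 236 [660.9 296.7 101.3]
scene 148 262 [668.1 300.   23.9]
scene 325 200 [ 460.1 -256.     4.2]
scene 245 175 [ 714.6 -184.    48.3]
scene 205 190 [720.3  11.   78.8]
scene 315 235 [384.2 -37.8  23.1]
scene 355 170 [ 425.7 -395.3   62.2]
```

```bash
python3 -c "
import cv2
a=cv2.imread('pics/side0.png')
cv2.imwrite('pics/c1.png',cv2.resize(a[150:350,100:310],None,fx=2.8,fy=2.8,interpolation=cv2.INTER_CUBIC))
a=cv2.imread('pics/scene0.png')
cv2.imwrite('pics/c2.png',cv2.resize(a[130:270,80:340],None,fx=3,fy=3,interpolation=cv2.INTER_CUBIC))"
```

```text
(no output)
```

View pics/td_side.png

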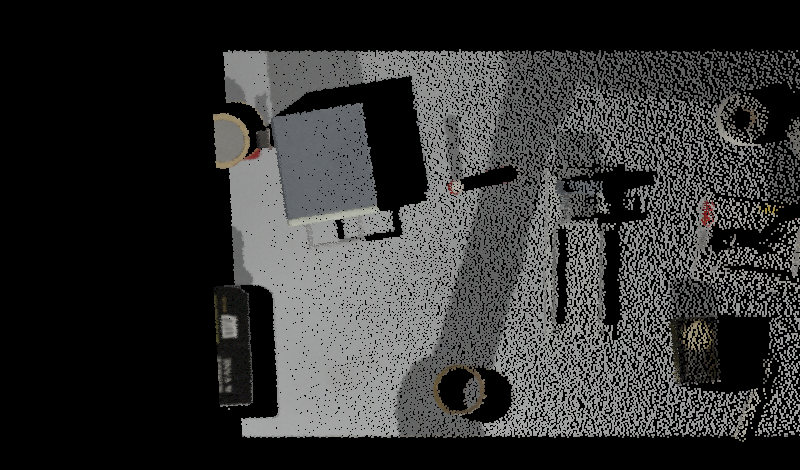

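View pics/c1.png

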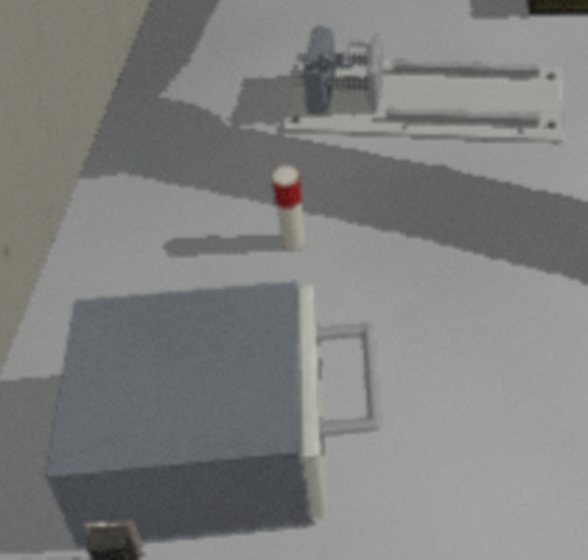

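View pics/c2.png

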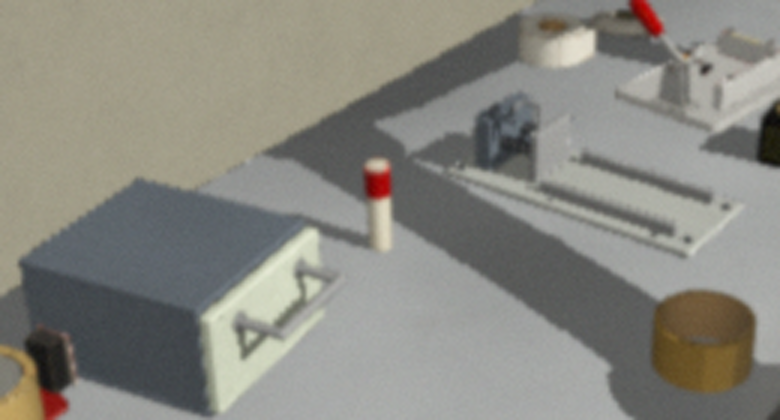

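```bash
python3 - <<'E'
from h import *
np.set_printoptions(precision=1,suppress=True)
def rect(Q,nm):
    r=cv2.minAreaRect(Q[:,:2].astype(np.float32)); print(nm,len(Q),r, np.array(cv2.boxPoints(r)).round(0).tolist())
for n in ("side","scene"):
    P=cloud(n,np.load(f"pics/{n}0.npy")).reshape(-1,3);P=P[~np.isnan(P[:,0])]
    b=lambda x0,x1,y0,y1,z0,z1:P[(P[:,0]>x0)&(P[:,0]<x1)&(P[:,1]>y0)&(P[:,1]<y1)&(P[:,2]>z0)&(P[:,2]<z1)]
    Q=b(600,900,100,350,104,113);rect(Q,n+" cabtop"); print(np.median(Q[:,2]))
    Q=b(560,655,120,320,60,95);rect(Q,n+" handle")
    # handle bar
    rect(b(420,790,-330,-130,3.5,30),n+" fixture")
    Q=b(420,700,-330,-130,16,27);rect(Q,n+" rails")
    Q=b(600,690,-270,-150,30,66);rect(Q,n+" stop"); print(Q[::max(1,len(Q)//12)])
    rect(b(690,790,-290,-130,30,110),n+" housing")
    rect(b(690,760,-20,40,30,110),n+" glue")
    rect(b(330,440,-100,30,10,60),n+" roll")
    rect(b(380,520,-500,-330,10,70),n+" flat")
E
```

```text
side cabtop 5295 ((763.4879150390625, 231.64041137695312), (191.53256225585938, 163.12110900878906), 8.809670448303223) [[656.0, 298.0], [681.0, 136.0], [871.0, 166.0], [846.0, 327.0]]
107.56250165531958
side handle 278 ((635.10498046875, 227.75328063964844), (39.63425064086914, 130.09274291992188), 0.01208105031400919) [[615.0, 293.0], [615.0, 163.0], [655.0, 163.0], [655.0, 293.0]]
side fixture 2260 ((609.031982421875, -236.45948791503906), (356.52789306640625, 188.70205688476562), 3.084829330444336) [[426.0, -152.0], [436.0, -340.0], [792.0, -321.0], [782.0, -133.0]]
side rails 311 ((575.2884521484375, -210.97528076171875), (96.15267181396484, 181.75762939453125), 89.71477508544922) [[484.0, -259.0], [666.0, -260.0], [666.0, -163.0], [485.0, -162.0]]
side stop 118 ((673.3097534179688, -211.37652587890625), (66.24336242675781, 32.16239929199219), 89.3620834350586) [[657.0, -244.0], [689.0, -245.0], [690.0, -178.0], [658.0, -178.0]]
[[ 667.1 -244.2   64.4]
 [ 662.5 -228.1   65.5]
 [ 658.2 -213.3   65.8]
 [ 657.7 -233.5   45.8]
 [ 658.1 -210.4   60.4]
 [ 657.7 -205.9   60.1]
 [ 657.6
[... 2192 characters left out ...]
92944335938, -208.35482788085938), (83.92718505859375, 63.85303497314453), 69.01777648925781) [[669.0, -236.0], [728.0, -259.0], [758.0, -181.0], [699.0, -158.0]]
scene glue 178 ((723.4312133789062, 6.631805419921875), (23.676433563232422, 23.654369354248047), 40.12712860107422) [[707.0, 8.0], [722.0, -10.0], [740.0, 5.0], [725.0, 23.0]]
scene roll 488 ((371.97503662109375, -7.967517852783203), (75.77884674072266, 83.83411407470703), 89.88043975830078) [[330.0, -46.0], [414.0, -46.0], [414.0, 30.0], [330.0, 30.0]]
scene flat 834 ((438.5029296875, -415.5654296875), (118.63442993164062, 90.19877624511719), 3.8075835704803467) [[376.0, -375.0], [382.0, -465.0], [501.0, -457.0], [495.0, -367.0]]
```

```bash
python3 - <<'E'
from h import *
np.set_printoptions(precision=4,suppress=True)
s=bot.get_state();M=R.from_euler("xyz",s["tool_rot"]).as_matrix();print(M,s["time"],s["eef_pos"])
ya=0.148;cx=np.array([np.cos(ya),np.sin(ya)]);cy=np.array([-cx[1],cx[0]])
for n in ("side","scene"):
    P=cloud(n,np.load(f"pics/{n}0.npy")).reshape(-1,3);P=P[~np.isnan(P[:,0])]
    Q=P[(P[:,0]>560)&(P[:,0]<700)&(P[:,1]>120)&(P[:,1]<320)&(P[:,2]>65)&(P[:,2]<93)]
    a=(Q[:,:2]-[668,217])@cx;b=(Q[:,:2]-[668,217])@cy
    m=(a<-30)&(a>-60);print(n,m.sum(),np.polyfit(b[m],a[m],1),np.percentile(a[m],[2,50,98]),np.percentile(b[m],[1,99]),np.median(Q[m,2]),Q[m,2].max())
    # panel face
    Q=P[(P[:,0]>560)&(P[:,0]<760)&(P[:,1]>120)&(P[:,1]<320)&(P[:,2]>15)&(P[:,2]<60)]
    a=(Q[:,:2]-[668,217])@cx;b=(Q[:,:2]-[668,217])@cy
    m=abs(a)<6;print("panel",m.sum(),np.median(a[m]),np.polyfit(b[m],a[m],1) if m.sum()>5 else 0)
    # rails directions: z 18..26 two lines
    Q=P[(P[:,0]>470)&(P[:,0]<680)&(P[:,1]>-300)&(P[:,1]<-130)&(P[:,2]>17)&(P[:,2]<26)]
    for lo,hi in((-300,-212),(-212,-130)):
        q=Q[(Q[:,1]>lo)&(Q[:,1]<=hi)];print("rail",len(q),np.polyfit(q[:,0]-575,q[:,1],1),q[:,0].min(),q[:,0].max(),np.percentile(q[:,1],[5,95]))
E
```

```text
[[-0.0006  0.3708 -0.9287]
 [ 0.0014 -0.9287 -0.3708]
 [-1.     -0.0015  0.0001]] 0.15 [ 250.1088 -626.4954  241.4932]
side 199 [ -0.0033 -41.6096] [-47.6054 -42.1234 -31.2325] [-46.8921  49.0923] 83.46669538750143 88.45061668654932
panel 98 -0.743161177992715 [ 0.0188 -0.4694]
rail 126 [   0.0216 -251.0913] 484.19498199737507 657.9215464536293 [-257.4449 -246.327 ]
rail 148 [  -0.0387 -171.2972] 485.3786369731322 666.312917670776 [-180.1496 -166.3123]
scene 144 [  0.0146 -42.1777] [-46.9658 -43.6206 -30.6331] [-45.6688  51.514 ] 83.39952709110537 88.41836136595577
panel 457 0.523040453598845 [-0.003   0.5933]
rail 119 [   0.0606 -247.4913] 483.87374155776143 660.9771846012487 [-255.3697 -226.1935]
rail 139 [  -0.1036 -171.2912] 485.28240967774724 665.2038080177475 [-197.8967 -163.6589]
```

```bash
cat >> h.py <<'E'
def rep(p,turn,shift,n,M):
    p=np.array(p,float)
    for _ in range(n):
        p=p+M@np.array(shift); M=M@R.from_rotvec(turn).as_matrix()
    return p,M
def st():
    s=bot.get_state();return s,np.array(s["eef_pos"]),R.from_euler("xyz",s["tool_rot"]).as_matrix()
def plan(target,ydeg,n):
    from scipy.optimize import fsolve
    s,p,M=st()
    z=np.array([0,0,-1.]);a=np.radians(ydeg);y=np.array([np.cos(a),np.sin(a),0])
    G=np.column_stack([z,y,np.cross(z,y)])
    rv=R.from_matrix(M.T@G).as_rotvec();t=rv/n
    f=lambda v:rep(p,t,v,n,M)[0]-target
    v=fsolve(f,[0,0,0])
    np.set_printoptions(precision=4,suppress=True)
    print("pos",p,"ydeg",np.degrees(np.arctan2(M[1,1],M[0,1])),"force",s["ft_force"],"w",s["width"],"t",s["time"])
    print("turn/row",t,"shift/row",v/1000,"total turn",rv)
E
python3 - <<'E'
from h import *
plan([626,213,190],8.5,30)
E
```

```text
pos [ 250.1088 -626.4954  241.4932] ydeg -68.23507868915702 force [-0.0337 -0.0705 -0.7048] w 85.23458560430873 t 0.15
turn/row [-0.0446 -0.      0.    ] shift/row [ 0.0017 -0.004  -0.0328] total turn [-1.3393 -0.001   0.0013]
```

Request:
drive_tool(
  increments=[
    [[-0.0446, 0, 0], [0.0017, -0.004, -0.0328], 0.4],
    [[-0.0446, 0, 0], [0.0017, -0.004, -0.0328], 0.4],
    [[-0.0446, 0, 0], [0.0017, -0.004, -0.0328], 0.4],
    [[-0.0446, 0, 0], [0.0017, -0.004, -0.0328], 0.4],
    [[-0.0446, 0, 0], [0.0017, -0.004, -0.0328], 0.4],
    [[-0.0446, 0, 0], [0.0017, -0.004, -0.0328], 0.4],
    [[-0.0446, 0, 0], [0.0017, -0.004, -0.0328], 0.4],
    [[-0.0446, 0, 0], [0.0017, -0.004, -0.0328], 0.4],
    [[-0.0446, 0, 0], [0.0017, -0.004, -0.0328], 0.4],
    [[-0.0446, 0, 0], [0.0017, -0.004, -0.0328], 0.4],
    [[-0.0446, 0, 0], [0.0017, -0.004, -0.0328], 0.4],
    [[-0.0446, 0, 0], [0.0017, -0.004, -0.0328], 0.4],
  ],
  newtons=40,
)

```text
time: 1.15
eef_pos: [538.7, -359.5, 221.5]
tool_rot: [-1.42, 1.571, 2.639]
ft_force: [1.2, -0.1, 0.1]
width: 34.2
```

Request:
drive_tool(
  increments=[
    [[-0.0446, 0, 0], [0.0017, -0.004, -0.0328], 0.4],
    [[-0.0446, 0, 0], [0.0017, -0.004, -0.0328], 0.4],
    [[-0.0446, 0, 0], [0.0017, -0.004, -0.0328], 0.4],
    [[-0.0446, 0, 0], [0.0017, -0.004, -0.0328], 0.4],
    [[-0.0446, 0, 0], [0.0017, -0.004, -0.0328], 0.4],
    [[-0.0446, 0, 0], [0.0017, -0.004, -0.0328], 0.4],
    [[-0.0446, 0, 0], [0.0017, -0.004, -0.0328], 0.4],
    [[-0.0446, 0, 0], [0.0017, -0.004, -0.0328], 0.4],
    [[-0.0446, 0, 0], [0.0017, -0.004, -0.0328], 0.4],
    [[-0.0446, 0, 0], [0.0017, -0.004, -0.0328], 0.4],
    [[-0.0446, 0, 0], [0.0017, -0.004, -0.0328], 0.4],
    [[-0.0446, 0, 0], [0.0017, -0.004, -0.0328], 0.4],
  ],
)

```text
time: 2.15
eef_pos: [649.7, 16.2, 201.1]
tool_rot: [-1.086, 1.57, -2.775]
ft_force: [0.8, -0.0, 0.3]
width: 34.2
```

Request:
drive_tool(
  increments=[
    [[-0.0446, 0, 0], [0.0017, -0.004, -0.0328], 0.4],
    [[-0.0446, 0, 0], [0.0017, -0.004, -0.0328], 0.4],
    [[-0.0446, 0, 0], [0.0017, -0.004, -0.0328], 0.4],
    [[-0.0446, 0, 0], [0.0017, -0.004, -0.0328], 0.4],
    [[-0.0446, 0, 0], [0.0017, -0.004, -0.0328], 0.4],
    [[-0.0446, 0, 0], [0.0017, -0.004, -0.0328], 0.4],
    [[0, 0, 0], [0, 0, 0], 0.4],
    [[0, 0, 0], [0, 0, 0], 0.4],
  ],
)

```text
time: 2.82
eef_pos: [626.1, 214.3, 191.0]
tool_rot: [-2.472, 1.569, 2.392]
ft_force: [0.5, -1.7, -0.5]
width: 34.2
```

```bash
python3 - <<'E'
from h import *
plan([626,213,190],8.5,2)
s,p,M=st()
im,d=bot.get_image("wrist");cv2.imwrite("pics/w1.png",im[:,:,::-1]);np.save("pics/w1.npy",d)
P=cloud("wrist",d,s).reshape(-1,3)
P=P[(P[:,2]>60)&(P[:,2]<100)&(P[:,0]>560)&(P[:,0]<700)&(P[:,1]>120)&(P[:,1]<320)]
ya=0.148;cx=np.array([np.cos(ya),np.sin(ya)]);cy=np.array([-cx[1],cx[0]])
a=(P[:,:2]-[668,217])@cx;b=(P[:,:2]-[668,217])@cy;m=(a<-25)&(a>-65)
print(m.sum(),np.percentile(a[m],[2,50,98]),np.percentile(b[m],[1,99]),np.median(P[m,2]),np.polyfit(b[m],a[m],1))
E
```

```text
pos [626.0801 214.3376 190.9882] ydeg 8.719309874978757 force [ 0.4646 -1.7378 -0.5385] w 34.18743799649521 t 2.8167
turn/row [ 0.0019 -0.0006  0.0005] shift/row [ 0.0005 -0.0001  0.0007] total turn [ 0.0038 -0.0012  0.0009]
2104 [-47.4248 -40.8869 -26.3057] [-50.1423  47.2328] 85.08338325448835 [  0.0029 -40.0577]
```

View pics/w1.png

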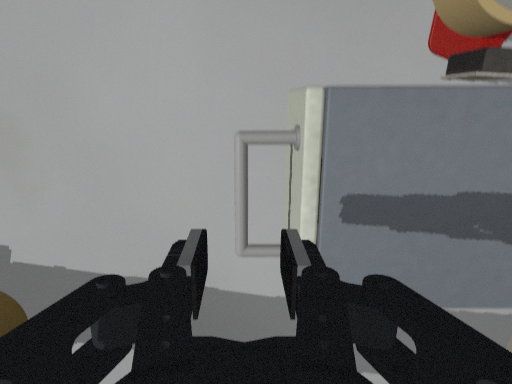

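Request:
drive_tool(
  increments=[
    [[0, 0, 0], [0.02, 0, 0.001], 0.4],
    [[0, 0, 0], [0.025, 0, 0], 0.4],
    [[0, 0, 0], [0.025, 0, 0], 0.4],
    [[0, 0, 0], [0.024, 0, 0], 0.4],
    [[0, 0, 0], [0.015, 0, 0], 0.4],
    [[0, 0, 0], [0.009, 0, 0], 0.4],
    [[0, 0, 0], [0, 0, 0], 0.3],
    [[0, 0, 0], [0, 0, 0], 0.1],
    [[0, 0, 0], [0, 0, 0], 0],
    [[0, 0, 0], [0, 0, 0], 0],
    [[0, 0, 0], [0, 0, 0], 0],
    [[0, 0, 0], [0, 0, 0], 0],
  ],
  newtons=40,
)

```text
time: 3.87
eef_pos: [625.6, 209.3, 73.7]
tool_rot: [-1.147, 1.566, -2.571]
ft_force: [-5.2, -2.2, -1.2]
width: 8.2
```

```bash
python3 - <<'E'
from h import *
plan([626-158.3,213-23.6,72],8.5,16)
E
```

```text
pos [625.5664 209.3089  73.7292] ydeg 8.43555621184362 force [-5.2365 -2.2307 -1.1613] w 8.228008003704193 t 3.8667
turn/row [-0.0001  0.0001  0.0003] shift/row [ 0.0001 -0.0099 -0.0002] total turn [-0.0011  0.002   0.0044]
```

Request:
drive_tool(
  increments=[
    [[0, 0, 0], [0, -0.004, 0], 0],
    [[0, 0, 0], [0, -0.01, 0], 0],
    [[0, 0, 0], [0, -0.015, 0], 0],
    [[0, 0, 0], [0, -0.018, 0], 0],
    [[0, 0, 0], [0, -0.018, 0], 0],
    [[0, 0, 0], [0, -0.018, 0], 0],
    [[0, 0, 0], [0, -0.018, 0], 0],
    [[0, 0, 0], [0, -0.018, 0], 0],
    [[0, 0, 0], [0, -0.018, 0], 0],
    [[0, 0, 0], [0, -0.012, 0], 0],
    [[0, 0, 0], [0, -0.008, 0], 0],
    [[0, 0, 0], [0, -0.002, 0], 0],
  ],
)

```text
time: 4.87
eef_pos: [470.0, 184.8, 73.7]
tool_rot: [0.091, 1.568, -1.333]
ft_force: [3.0, -5.5, -7.3]
width: 8.4
```

Request:
drive_tool(
  increments=[
    [[0, 0, 0], [0, -0.001, 0], 0],
    [[0, 0, 0], [0, 0, 0], 0],
    [[0, 0, 0], [0, 0, 0], 0],
  ],
)

```text
time: 5.12
eef_pos: [469.9, 184.8, 73.7]
tool_rot: [-0.053, 1.568, -1.478]
ft_force: [-0.1, -5.3, -3.2]
width: 8.3
```

```bash
python3 - <<'E'
from h import *
plan([626-158.3,213-23.6,72],8.5,1)
s,p,M=st();print(np.hypot(*(p-[625.6,209.3,73.7])[:2]))
for n in ("side",):
    im,d=bot.get_image(n);cv2.imwrite(f"pics/{n}2.png",im[:,:,::-1]);np.save(f"pics/{n}2.npy",d)
E
```

```text
pos [469.8729 184.8127  73.694 ] ydeg 8.353334042001656 force [-0.116  -5.3452 -3.2189] w 8.331311195055878 t 5.1167
turn/row [-0.0026  0.0031  0.0002] shift/row [ 0.0017 -0.0015 -0.0049] total turn [-0.0026  0.0031  0.0002]
157.64064319834358
```

View pics/side2.png

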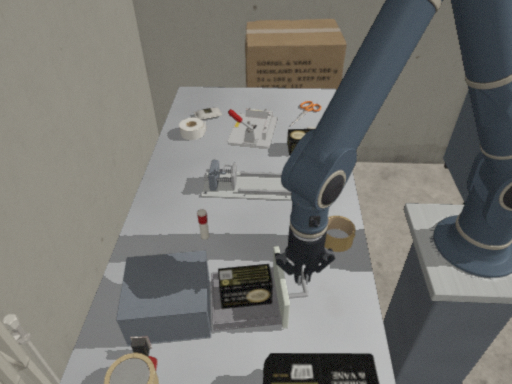

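Request:
drive_tool(
  increments=[
    [[0, 0, 0], [0, -0.002, 0], 0],
    [[0, 0, 0], [0, -0.002, 0], 0],
    [[0, 0, 0], [0, 0, 0], 0],
    [[0, 0, 0], [0, 0, 0], 0],
    [[0, 0, 0], [0, 0, 0], 0],
  ],
)

```text
time: 5.58
eef_pos: [467.4, 184.4, 73.7]
tool_rot: [0.88, 1.567, -0.546]
ft_force: [3.9, -5.5, -7.2]
width: 8.5
```

```bash
python3 - <<'E'
from h import *
s,p,M=st();print(p,s["ft_force"],np.hypot(*(p-[625.6,209.3,73.7])[:2]))
ya=0.148;cx=np.array([np.cos(ya),np.sin(ya)]);cy=np.array([-cx[1],cx[0]])
np.set_printoptions(precision=1,suppress=True)
P=cloud("side",np.load("pics/side2.npy")).reshape(-1,3)
Q=P[(P[:,2]>84)&(P[:,2]<99)]
a=(Q[:,:2]-[668,217])@cx;b=(Q[:,:2]-[668,217])@cy
m=(a>-142)&(a<5)&(abs(b)<75)
r=cv2.minAreaRect(Q[m][:,:2].astype(np.float32));print(m.sum(),r,np.percentile(a[m],[1,99]),np.percentile(b[m],[1,99]),np.median(Q[m,2]))
E
python3 -c "
import cv2
a=cv2.imread('pics/side2.png')
cv2.imwrite('pics/c3.png',cv2.resize(a[240:345,190:320],None,fx=5,fy=5,interpolation=cv2.INTER_CUBIC))"
```

```text
[467.44215946 184.42903335  73.71762031] [ 3.94385013 -5.52801889 -7.18015478] 160.1014288101396
1206 ((598.7887573242188, 195.664306640625), (116.98604583740234, 60.72040939331055), 9.872451782226562) [-128.9  -14.4] [-38.6  19. ] 91.81438372346128
```

View pics/c3.png

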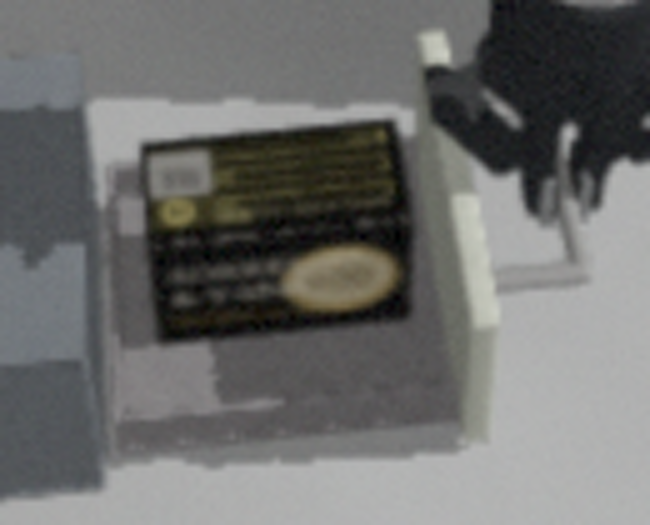

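Request:
drive_tool(
  increments=[
    [[0, 0, 0], [0, 0, 0], 0.4],
    [[0, 0, 0], [0, 0, 0], 0.4],
    [[0, 0, 0], [0, 0, 0], 0.4],
    [[0, 0, 0], [-0.01, 0, 0], 0.4],
    [[0, 0, 0], [-0.03, 0, 0], 0.4],
    [[0, 0, 0], [-0.035, 0, 0], 0.4],
    [[0, 0, 0], [-0.035, 0, 0], 0.4],
    [[0, 0, 0], [-0.03, 0, 0], 0.6],
    [[0, 0, 0], [0, 0, 0], 1],
  ],
)

```text
time: 6.33
eef_pos: [468.6, 189.1, 220.6]
tool_rot: [1.785, 1.557, 0.362]
ft_force: [-0.0, 0.8, -0.2]
width: 57.1
```

```bash
python3 - <<'E'
from h import *
plan([596.4,195.3,210],-80.2,14)
E
```

```text
pos [468.5777 189.0866 220.5523] ydeg 8.470812605532577 force [-0.0492  0.8024 -0.2359] w 57.139172571201314 t 6.3333
turn/row [ 0.1105 -0.0009 -0.0006] shift/row [ 0.0008  0.0082 -0.0059] total turn [ 1.5476 -0.0125 -0.0082]
```

Request:
drive_tool(
  increments=[
    [[0.1105, 0, 0], [0.0008, 0.0082, -0.0059], 1],
    [[0.1105, 0, 0], [0.0008, 0.0082, -0.0059], 1],
    [[0.1105, 0, 0], [0.0008, 0.0082, -0.0059], 1],
    [[0.1105, 0, 0], [0.0008, 0.0082, -0.0059], 1],
    [[0.1105, 0, 0], [0.0008, 0.0082, -0.0059], 1],
    [[0.1105, 0, 0], [0.0008, 0.0082, -0.0059], 1],
    [[0.1105, 0, 0], [0.0008, 0.0082, -0.0059], 1],
    [[0.1105, 0, 0], [0.0008, 0.0082, -0.0059], 1],
    [[0.1105, 0, 0], [0.0008, 0.0082, -0.0059], 1],
    [[0.1105, 0, 0], [0.0008, 0.0082, -0.0059], 1],
    [[0.1105, 0, 0], [0.0008, 0.0082, -0.0059], 1],
    [[0.1105, 0, 0], [0.0008, 0.0082, -0.0059], 1],
  ],
)

```text
time: 7.33
eef_pos: [576.7, 205.5, 204.3]
tool_rot: [-2.312, 1.57, 1.218]
ft_force: [-0.1, 0.7, 0.7]
width: 85.3
```

Request:
drive_tool(
  increments=[
    [[0.1105, 0, 0], [0.0008, 0.0082, -0.0059], 1],
    [[0.1105, 0, 0], [0.0008, 0.0082, -0.0059], 1],
    [[0, 0, 0], [0, 0, 0], 1],
    [[0, 0, 0], [0, 0, 0], 1],
    [[0, 0, 0], [0, 0, 0], 1],
  ],
)

```text
time: 7.75
eef_pos: [592.3, 193.9, 202.4]
tool_rot: [-1.442, 1.57, 1.874]
ft_force: [-0.8, 0.3, 0.4]
width: 85.6
```

```bash
python3 - <<'E'
from h import *
plan([596.4,195.3,210],-80.2,1)
s,p,M=st()
im,d=bot.get_image("wrist");cv2.imwrite("pics/w3.png",im[:,:,::-1])
P=cloud("wrist",d,s).reshape(-1,3)
im2,d2=bot.get_image("scene");cv2.imwrite("pics/s3.png",im2[:,:,::-1])
im2,d3=bot.get_image("side");cv2.imwrite("pics/side3.png",im2[:,:,::-1])
ya=0.148;cx=np.array([np.cos(ya),np.sin(ya)]);cy=np.array([-cx[1],cx[0]])
for n,P in (("w",P),("scene",cloud("scene",d2).reshape(-1,3)),("side",cloud("side",d3).reshape(-1,3))):
    Q=P[(P[:,2]>84)&(P[:,2]<99)]
    a=(Q[:,:2]-[668,217])@cx;b=(Q[:,:2]-[668,217])@cy
    m=(a>-144)&(a<8)&(abs(b)<70)
    if m.sum()>10:
        r=cv2.minAreaRect(Q[m][:,:2].astype(np.float32));print(n,m.sum(),r,np.percentile(a[m],[1,99]),np.percentile(b[m],[1,99]),np.median(Q[m,2]))
E
```

```text
pos [592.3375 193.8991 202.3982] ydeg -80.00931318805577 force [-0.8393  0.3169  0.4235] w 85.58516791461594 t 7.75
turn/row [0.0033 0.0001 0.0009] shift/row [-0.0076 -0.0007 -0.0042] total turn [0.0033 0.0001 0.0009]
w 11342 ((596.5927734375, 194.17453002929688), (117.14472961425781, 57.6154899597168), 9.649785995483398) [-130.8271  -16.3951] [-40.131   16.1565] 93.36301693581999
scene 741 ((596.6414184570312, 199.32034301757812), (118.9736328125, 63.405006408691406), 9.363310813903809) [-131.5853  -16.4311] [-36.789   21.7541] 92.41507058047046
side 1219 ((596.3424072265625, 195.94732666015625), (117.42515563964844, 60.275447845458984), 10.586613655090332) [-131.093   -16.9156] [-38.4927  19.2823] 91.83121210201261
```

View pics/w3.png

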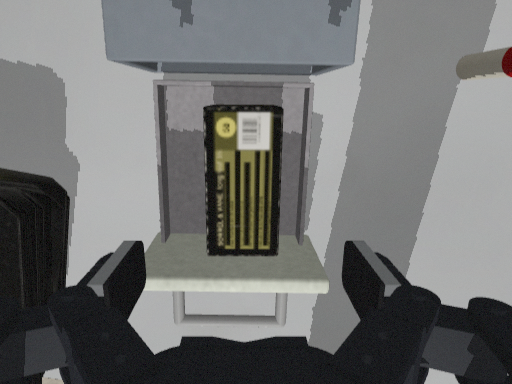

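View pics/side3.png

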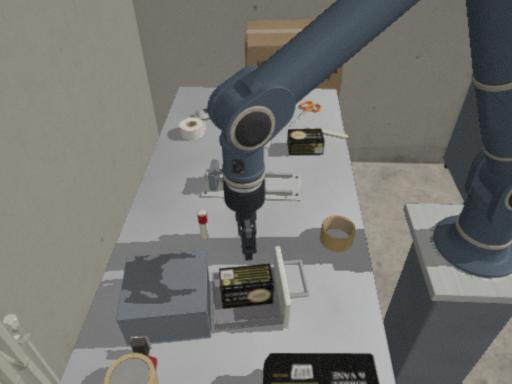

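Request:
drive_tool(
  increments=[
    [[0.003, 0, 0], [0.02, -0.0007, -0.0042], 1],
    [[0, 0, 0], [0.03, 0, 0], 1],
    [[0, 0, 0], [0.03, 0, 0], 1],
    [[0, 0, 0], [0.03, 0, 0], 1],
    [[0, 0, 0], [0.02, 0, 0], 1],
    [[0, 0, 0], [0.012, 0, 0], 1],
    [[0, 0, 0], [0, 0, 0], 1],
    [[0, 0, 0], [0, 0, 0], 0.6],
    [[0, 0, 0], [0, 0, 0], 0.5],
    [[0, 0, 0], [0, 0, 0], 0.4],
    [[0, 0, 0], [0, 0, 0], 0.4],
    [[0, 0, 0], [0, 0, 0], 0.4],
  ],
  newtons=40,
)

```text
time: 8.9
eef_pos: [598.4, 195.0, 62.1]
tool_rot: [-2.952, 1.567, 0.358]
ft_force: [-0.3, -1.0, 6.9]
width: 57.1
```

Request:
drive_tool(
  increments=[
    [[0, 0, 0], [0, 0, 0], 0.3],
    [[0, 0, 0], [0, 0, 0], 0.3],
    [[0, 0, 0], [0, 0, 0], 0.3],
  ],
)

```text
time: 9.15
eef_pos: [598.4, 195.0, 62.1]
tool_rot: [-2.974, 1.567, 0.335]
ft_force: [0.4, -0.6, 6.1]
width: 57.4
```

Request:
drive_tool(
  increments=[
    [[0, 0, 0], [-0.01, 0, 0], 0.3],
    [[0, 0, 0], [-0.02, 0, 0], 0.3],
    [[0, 0, 0], [-0.025, 0, 0], 0.3],
    [[0, 0, 0], [-0.025, 0, 0], 0.3],
    [[0, 0, 0], [-0.025, 0, 0], 0.3],
    [[0, 0, 0], [-0.02, 0, 0], 0.3],
    [[0, 0, 0], [-0.01, 0, 0], 0.3],
    [[0, 0, 0], [0, 0, 0], 0.3],
    [[0, 0, 0], [0, 0, 0], 0.3],
  ],
)

```text
time: 9.9
eef_pos: [596.7, 194.0, 194.9]
tool_rot: [0.876, 1.57, -2.098]
ft_force: [-0.8, -0.1, -1.7]
width: 57.2
```

```bash
python3 - <<'E'
from h import *
plan([560,-211,190],-90.,20)
E
```

```text
pos [596.7081 193.9814 194.9066] ydeg -80.3918173672542 force [-0.8361 -0.0904 -1.7272] w 57.22631595135655 t 9.9
turn/row [ 0.0084  0.     -0.    ] shift/row [0.0002 0.02   0.0036] total turn [ 0.1677  0.0003 -0.0004]
```

Request:
drive_tool(
  increments=[
    [[0.008, 0, 0], [0, 0.01, 0.002], 0.3],
    [[0.008, 0, 0], [0, 0.02, 0.004], 0.3],
    [[0.008, 0, 0], [0, 0.02, 0.004], 0.3],
    [[0.008, 0, 0], [0, 0.02, 0.004], 0.3],
    [[0.008, 0, 0], [0, 0.02, 0.004], 0.3],
    [[0.008, 0, 0], [0, 0.02, 0.004], 0.3],
    [[0.008, 0, 0], [0, 0.02, 0.004], 0.3],
    [[0.008, 0, 0], [0, 0.02, 0.004], 0.3],
    [[0.008, 0, 0], [0, 0.02, 0.004], 0.3],
    [[0.008, 0, 0], [0, 0.02, 0.004], 0.3],
    [[0.008, 0, 0], [0, 0.02, 0.004], 0.3],
    [[0.008, 0, 0], [0, 0.02, 0.004], 0.3],
  ],
)

```text
time: 10.9
eef_pos: [577.8, -41.5, 193.1]
tool_rot: [0.016, 1.567, -3.056]
ft_force: [0.5, -0.1, -0.1]
width: 57.1
```

Request:
drive_tool(
  increments=[
    [[0.009, 0, 0], [0, 0.02, 0.004], 0.3],
    [[0.009, 0, 0], [0, 0.02, 0.004], 0.3],
    [[0.009, 0, 0], [0, 0.02, 0.004], 0.3],
    [[0.009, 0, 0], [0, 0.02, 0.004], 0.3],
    [[0.009, 0, 0], [0, 0.02, 0.003], 0.3],
    [[0.009, 0, 0], [0, 0.02, 0.003], 0.3],
    [[0.009, 0, 0], [0, 0.02, 0.003], 0.3],
    [[0.009, 0, 0], [0, 0.02, 0.002], 0.3],
    [[0, 0, 0], [0, 0.01, 0], 0.3],
    [[0, 0, 0], [0, 0, 0], 0.3],
    [[0, 0, 0], [0, 0, 0], 0.3],
  ],
)

```text
time: 11.82
eef_pos: [558.2, -210.4, 194.0]
tool_rot: [-0.576, 1.569, 2.564]
ft_force: [0.4, 1.5, -1.4]
width: 57.3
```

```bash
python3 - <<'E'
from h import *
plan([560,-211,190],-90.,1)
s,p,M=st()
for n in ("wrist","side","scene"):
    im,d=bot.get_image(n);cv2.imwrite(f"pics/{n}4.png",im[:,:,::-1]);np.save(f"pics/{n}4.npy",d)
np.set_printoptions(precision=1,suppress=True)
P=cloud("wrist",np.load("pics/wrist4.npy"),s);np.save("pics/P4.npy",P)
E
```

```text
pos [ 558.2143 -210.352   194.0442] ydeg -90.06063035785407 force [ 0.3729  1.5455 -1.3675] w 57.292921019390405 t 11.8167
turn/row [-0.0011  0.0019  0.0012] shift/row [ 0.004   0.0007 -0.0018] total turn [-0.0011  0.0019  0.0012]
```

View pics/wrist4.png

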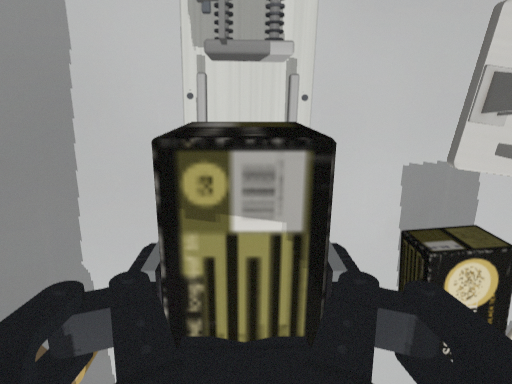

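View pics/side4.png

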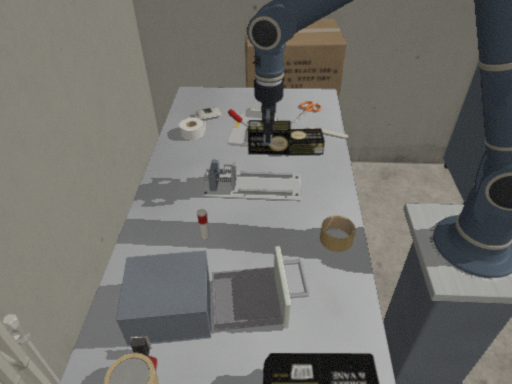

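```bash
python3 - <<'E'
from h import *
np.set_printoptions(precision=1,suppress=True)
P=np.load("pics/P4.npy")
im=cv2.imread("pics/wrist4.png")
cv2.imwrite("pics/c4.png",cv2.resize(im[0:190,150:350],None,fx=3,fy=3,interpolation=cv2.INTER_CUBIC))
def box(x0,x1,y0,y1,z0,z1):
    m=(P[...,0]>x0)&(P[...,0]<x1)&(P[...,1]>y0)&(P[...,1]<y1)&(P[...,2]>z0)&(P[...,2]<z1)
    return P[m]
# bed edges per row: z>4 vs <4
print("heights table",np.nanmedian(P[100,60:150,2]),"bed",np.nanmedian(P[100,225:280,2]))
zb=(np.nanmedian(P[100,60:150,2])+np.nanmedian(P[100,225:280,2]))/2
for v in range(5,121,10):
    row=P[v];ok=(row[:,2]>zb)&(row[:,2]<60)&(np.arange(512)>150)&(np.arange(512)<350)
    y=row[ok];r=row[ok&(row[:,2]>zb+11)]
    print(v,y[:,0].mean(),y[:,1].max(),y[:,1].min(),"rails",r[r[:,1]>-211,1].min() if (r[:,1]>-211).any() else 0,r[r[:,1]<-211,1].max() if (r[:,1]<-211).any() else 0)
Q=box(630,700,-260,-160,45,75);print("stop",np.percentile(Q[:,0],[1,5,50]),np.percentile(Q[:,1],[0,100]),np.median(Q[:,2]))
for lo,hi in((-243,-222),(-222,-200),(-200,-179)):
    q=Q[(Q[:,1]>lo)&(Q[:,1]<hi)];print(np.percentile(q[:,0],[1,5,10]))
Q=box(490,640,-260,-160,205,235)
print("cartontop z hist",np.histogram(box(480,640,-260,-160,190,260)[:,2],8))
v,u=170,np.arange(140,360);print(P[v,140:360:20])
s,p,M=st();print("grasp top expected",p[2]-62+92)
E
```

```text
heights table 0.9196268341477634 bed 8.916487668050422
5 701.7116454886718 -156.30263756328907 -275.84509912572406 rails -203.2500128620518 -228.74249761954772
15 694.3783112593668 -156.98258284178377 -275.0655061541531 rails -203.19945913230367 -228.77688322151974
25 686.9553962328476 -156.4276502372241 -274.93496903937285 rails -202.17879930992967 -229.1043830170962
35 679.7217023968703 -156.00709428652434 -275.5304718712126 rails -199.12174609743735 -232.15614040409332
45 672.12249937172 -156.47687464711865 -274.8590402396063 rails 0 0
55 663.1694343247359 -156.23356107595714 -274.26971433174555 rails -192.87073118802414 0
65 655.395961489219 -155.54851284497937 -274.94548347426064 rails 0 0
75 646.7403852286251 -156.2711421755414 -274.4758819526245 rails -178.32909918316113 -252.72587913523034
85 638.1174162260929 -155.86085223968237 -273.9894782668401 rails -178.10614060955317 -252.1894335505543
95 629.3646569118623 -155.32337545047056 -274.6730798619028 rails -177.81740841345237 -251.92823255011325
105 620.4730994520414 -155.8080583003543 -274.1377026482759 rails -177.72991923592025 -251.7436497808893
115 611.4445958467692 -155.30269860151287 -273.8650815760154 rails -177.48230156940846 -251.74648999232156
stop [657.2 657.4 663.1] [-248.6 -183.1] 66.24810377679916
[657.2 657.3 657.4]
[657.5 657.6 657.7]
[657.8 657.9 658. ]
cartontop z hist (array([  337,   537,   893, 18094, 18186,  4378,  3018,  3569]), array([190.2, 199. , 207.7, 216.4, 225.1, 233.8, 242.6, 251.3, 260. ]))
[[ 557.  -107.3    1.2]
 [ 605.4 -185.1  224.4]
 [ 605.5 -191.6  224.9]
 [ 605.5 -197.8  225. ]
 [ 605.3 -204.   224. ]
 [ 605.4 -210.3  224.5]
 [ 605.2 -216.7  223.7]
 [ 605.6 -222.8  225.5]
 [ 605.3 -229.2  224.4]
 [ 605.4 -235.5  224.7]
 [ 557.  -308.1    1.3]]
grasp top expected 224.8219793021994
```

View pics/c4.png

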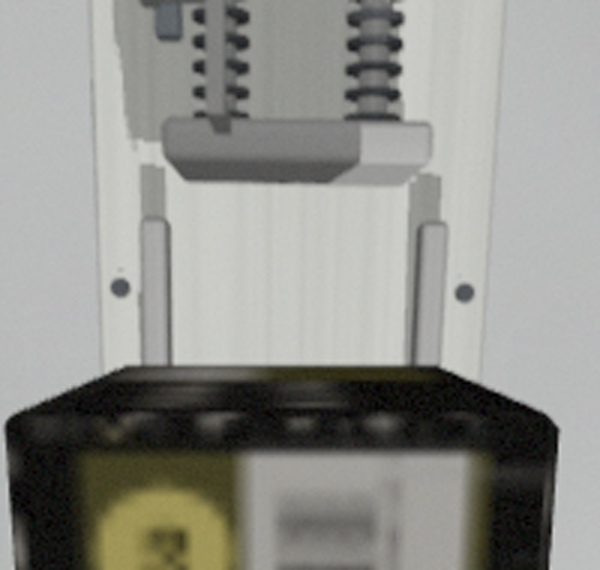

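```bash
python3 - <<'E'
from h import *
np.set_printoptions(precision=1,suppress=True)
P=np.load("pics/P4.npy")
m=(P[...,2]>217)&(P[...,2]<232)&(P[...,0]>470)&(P[...,0]<650)&(abs(P[...,1]+211)<45)
vv,uu=np.where(m);print(vv.min(),vv.max())
for v in range(145,250,12):
    k=np.where(m[v])[0]; q=P[v,k]; print(v,k.min(),k.max(),q[:,0].mean(),q[:,1].min(),q[:,1].max(),(q[:,1].min()+q[:,1].max())/2)
col=P[:,250];k=np.where(m[:,250])[0];print("front x top",col[k[:4],0],col[k[0]-8:k[0]])
# side/scene measures of carton
for n in ("side","scene"):
    C=cloud(n,np.load(f"pics/{n}4.npy")).reshape(-1,3)
    Q=C[(C[:,2]>217)&(C[:,2]<230)&(C[:,0]>470)&(C[:,0]<640)&(abs(C[:,1]+211)<45)]
    if len(Q)>20: print(n,len(Q),cv2.minAreaRect(Q[:,:2].astype(np.float32)),Q[:,0].max(),Q[:,0].min())
E
```

```text
135 346
145 152 335 613.3165348405738 -239.79386665524194 -183.32740290935297 -211.56063478229746
157 153 334 609.5994538795388 -239.6927031222791 -183.443614073793 -211.56815859803606
169 153 334 605.8130290381274 -240.31420255143811 -182.94756980334927 -211.63088617739368
181 154 333 601.936138911634 -240.36870998925986 -182.62913993292855 -211.4989249610942
193 155 332 597.995949857216 -240.14918731871157 -183.0641267746214 -211.6066570466665
205 156 331 593.9606991352716 -239.8877510219478 -183.09867393438162 -211.4932124781647
217 157 330 589.8909535723839 -239.99240439831058 -183.12606112686782 -211.5592327625892
229 158 329 585.7030980328872 -239.7578143897423 -183.0333557528575 -211.39558507129988
241 159 328 581.4059902335445 -239.8639268360664 -183.29833744537166 -211.58113214071903
front x top [615.3 615.4 615.3 615. ] [[ 615.2 -214.1  188.1]
 [ 615.1 -214.   191.9]
 [ 615.2 -213.9  197. ]
 [ 615.3 -213.9  201.5]
 [ 615.4 -213.8  206.1]
 [ 615.4 -213.7  209.8]
 [ 615.4 -213.6  213.3]
 [ 615.4 -213.6  215.9]]
side 439 ((558.1455688476562, -202.2122039794922), (71.72561645507812, 115.48944091796875), 88.36551666259766) 615.6632715332736 500.5344636572446
scene 304 ((558.6221923828125, -206.08709716796875), (120.22488403320312, 79.45199584960938), 0.32685422897338867) 618.6512380537308 498.4294888644111
```

Request:
drive_tool(
  increments=[
    [[0.008, 0, 0], [0.01, 0.001, -0.008], 0.3],
    [[0.008, 0, 0], [0.02, 0.001, -0.009], 0.3],
    [[0, 0, 0], [0.025, 0, 0], 0.3],
    [[0, 0, 0], [0.025, 0, 0], 0.3],
    [[0, 0, 0], [0.02, 0, 0], 0.3],
    [[0, 0, 0], [0.01, 0, 0], 0.3],
    [[0, 0, 0], [0, 0, 0], 0.3],
    [[0, 0, 0], [0, 0, 0], 0.3],
    [[0, 0, 0], [0, 0, 0], 0.3],
  ],
)

```text
time: 12.72
eef_pos: [577.1, -212.7, 86.3]
tool_rot: [2.886, 1.568, -0.271]
ft_force: [-0.4, -0.1, -0.8]
width: 56.6
```

```bash
cat > look.py <<'E'
import sys
from h import *
np.set_printoptions(precision=1,suppress=True)
k=sys.argv[1]
s,p,M=st();print(s["time"],p,np.degrees(np.arctan2(M[1,1],M[0,1])),M[:,0],s["ft_force"],s["width"])
im,d=bot.get_image("wrist");cv2.imwrite(f"pics/wrist{k}.png",im[:,:,::-1])
P=cloud("wrist",d,s)
zt=p[2]-62+92
m=(abs(P[...,2]-zt)<7)&(abs(P[...,0]-p[0]-20)<60)&(abs(P[...,1]+212)<45)
for v in range(150,250,20):
    q=P[v,m[v]]
    if len(q)>5: print(v,q[:,0].mean(),q[:,1].min(),q[:,1].max(),(q[:,1].min()+q[:,1].max())/2)
print("rails")
for v in range(5,150,12):
    row=P[v];a=row[(row[:,2]>17)&(row[:,2]<30)&(row[:,1]>-270)&(row[:,1]<-155)]
    L=a[a[:,1]>-205];r=a[a[:,1]<-220]
    if len(L) and len(r): print(v,a[:,0].mean(),L[:,1].min(),r[:,1].max(),(L[:,1].min()+r[:,1].max())/2)
Q=P[(P[...,0]>640)&(P[...,0]<700)&(abs(P[...,1]+212)<40)&(P[...,2]>45)&(P[...,2]<66)]
if len(Q): print("stop x",np.percentile(Q[:,0],[1,5,20]),Q[:,1].min(),Q[:,1].max())
Q=P[(abs(P[...,2]-zt)<25)&(abs(P[...,0]-p[0]-57)<12)&(abs(P[...,1]+212)<40)];print("carton front",Q[:,0].max(),np.percentile(Q[:,0],95))
for n in sys.argv[2:]:
    im,d=bot.get_image(n);cv2.imwrite(f"pics/{n}{k}.png",im[:,:,::-1]);np.save(f"pics/{n}{k}.npy",d)
E
python3 look.py 5 side
```

```text
12.7167 [ 577.1 -212.7   86.3] -90.90963759145582 [ 0. -0. -1.] [-0.4 -0.1 -0.8] 56.586638541623415
150 630.5288989019527 -243.10868012376136 -186.46915439904126 -214.7889172614013
170 624.2546561336795 -242.8355867796349 -186.0600129844696 -214.44779988205227
190 617.7550247878836 -242.55495738654494 -186.102428417366 -214.3286929019555
210 611.0194712866074 -243.3131033928841 -185.83190968786099 -214.57250654037256
230 604.0939374673635 -242.7545858935178 -185.6475094106575 -214.20104765208765
rails
77 657.6010765812249 -204.49319101960367 -220.36661204263817 -212.42990153112092
101 644.4876722269979 -178.2641111404188 -252.16205742486426 -215.21308428264155
113 637.7922567243165 -178.17212607687523 -252.22082479950464 -215.19647543818994
125 630.9529532012501 -178.0818312794379 -252.05470606555946 -215.06826867249868
stop x [657.2 657.3 657.8] -248.33253168592302 -182.45884874184452
carton front 634.6454124693042 634.2727740582018
```

View pics/wrist5.png

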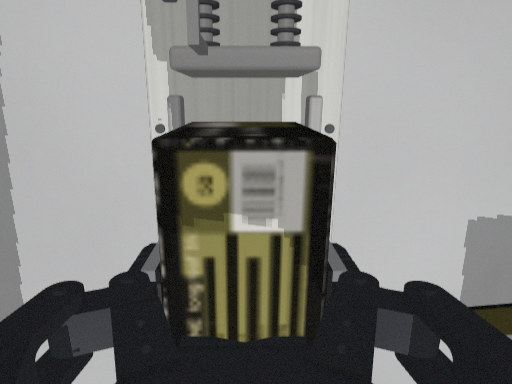

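Request:
drive_tool(
  increments=[
    [[0, 0, 0], [0.012, 0, 0], 0.3],
    [[0, 0, 0], [0.01, 0, 0], 0.3],
    [[0, 0, 0], [0.005, 0, 0], 0.3],
    [[0, 0, 0], [0.002, 0, 0], 0.3],
    [[0, 0, 0], [0.001, 0, 0], 0.3],
    [[0, 0, 0], [0, 0, 0], 0.3],
    [[0, 0, 0], [0, 0, 0], 0.3],
    [[0, 0, 0], [0, 0, 0], 0.3],
  ],
)

```text
time: 13.48
eef_pos: [574.7, -212.4, 56.0]
tool_rot: [-0.149, 1.568, 2.976]
ft_force: [-6.8, 2.4, 10.9]
width: 56.9
```

```bash
python3 look.py 6 side
```

```text
13.4833 [ 574.7 -212.4   56. ] -90.93266143988471 [-0.  0. -1.] [-6.8  2.4 10.9] 56.87520911709843
150 628.3491508307453 -242.36751956219948 -185.91230420704863 -214.13991188462404
170 622.056749730053 -242.7954497368839 -185.70956157551683 -214.25250565620036
190 615.6004068188743 -242.34080674956428 -186.00710640094434 -214.1739565752543
210 608.8744560497222 -242.78067173887928 -185.4387694246778 -214.10972058177853
230 601.9469056880215 -242.30193082266322 -185.8315577581309 -214.06674429039708
rails
89 647.6800292255505 -176.20868533735637 -254.3405335514584 -215.2746094444074
101 642.0874735115026 -178.330347336387 -251.99466583374692 -215.16250658506698
113 636.3834252354533 -178.0747031009725 -251.95763347654082 -215.01616828875666
125 630.5974756649443 -178.20192883759952 -251.7357411617081 -214.9688349996538
137 624.4542830304443 -171.25499935168142 -256.92420786872253 -214.08960361020198
stop x [657.2 657.3 657.7] -248.59997864537235 -182.23774348957235
carton front 632.4038602110248 631.898632717825
```

Request:
drive_tool(
  increments=[
    [[0, 0, 0], [-0.001, 0.0005, -0.004], 0.3],
    [[0, 0, 0], [0, 0, -0.006], 0.3],
    [[0, 0, 0], [0, 0, -0.006], 0.3],
    [[0, 0, 0], [0, 0, -0.006], 0.3],
    [[0, 0, 0], [0, 0, -0.003], 0.3],
    [[0, 0, 0], [0, 0, 0], 0.3],
    [[0, 0, 0], [0, 0, 0], 0.3],
  ],
)

```text
time: 14.17
eef_pos: [601.4, -213.6, 56.0]
tool_rot: [2.72, 1.571, -0.437]
ft_force: [-1.4, -0.7, 4.1]
width: 57.3
```

Request:
drive_tool(
  increments=[
    [[0, 0, 0], [0, 0, -0.003], 0.3],
    [[0, 0, 0], [0, 0, -0.003], 0.3],
    [[0, 0, 0], [0, 0, -0.003], 0.3],
    [[0, 0, 0], [0, 0, 0], 0.3],
    [[0, 0, 0], [0, 0, 0], 0.3],
    [[0, 0, 0], [0, 0, 0], 0.3],
  ],
)

```text
time: 14.67
eef_pos: [607.7, -213.7, 56.1]
tool_rot: [-0.081, 1.566, 3.044]
ft_force: [-8.1, 0.1, 9.1]
width: 56.7
```

```bash
python3 look.py 7 side scene
```

```text
14.6667 [ 607.7 -213.7   56.1] -90.94165515254767 [-0.  0. -1.] [-8.1  0.1  9.1] 56.72632085870166
150 661.429465490461 -243.78997796611108 -187.57968610922873 -215.6848320376699
170 655.1635917689928 -244.09974963459214 -186.80589928838495 -215.45282446148855
190 648.6809568567753 -243.7263122329994 -187.25705482308678 -215.4916835280431
210 641.9828315652454 -243.56927110221713 -187.05938689262643 -215.3143289974218
230 635.0648018424882 -243.30946055305574 -187.1120783223151 -215.21076943768543
rails
17 712.6402706830216 -204.5415346867879 -220.29514572537175 -212.41834020607985
stop x [664.6 665.2 672.4] -248.6374996845518 -182.7887731772869
carton front 676.6285313472198 673.7445053156235
```

View pics/wrist7.png

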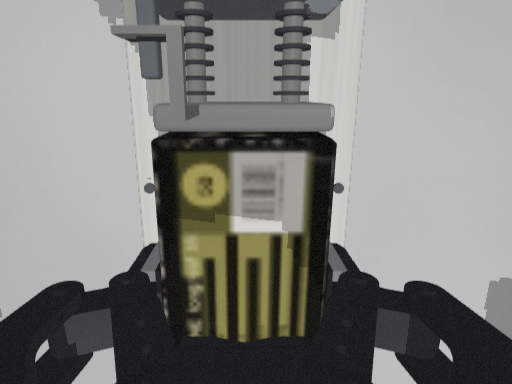

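Request:
drive_tool(
  increments=[
    [[0, 0, 0], [0, 0, -0.003], 0.3],
    [[0, 0, 0], [0, 0, -0.003], 0.3],
    [[0, 0, 0], [0, 0, -0.003], 0.3],
    [[0, 0, 0], [0, 0, -0.002], 0.3],
    [[0, 0, 0], [0, 0, 0], 0.3],
    [[0, 0, 0], [0, 0, 0], 0.3],
    [[0, 0, 0], [0, 0, 0], 0.3],
  ],
)

```text
time: 15.4
eef_pos: [616.1, -213.8, 56.3]
tool_rot: [-0.082, 1.56, 3.043]
ft_force: [-15.7, 2.7, 14.9]
width: 57.0
```

```bash
python3 look.py 8 side scene; python3 -c "
import cv2
a=cv2.imread('pics/side8.png')
cv2.imwrite('pics/c8.png',cv2.resize(a[130:230,180:320],None,fx=5,fy=5,interpolation=cv2.INTER_CUBIC))
a=cv2.imread('pics/scene8.png')
cv2.imwrite('pics/d8.png',cv2.resize(a[130:230,200:340],None,fx=5,fy=5,interpolation=cv2.INTER_CUBIC))"
```

```text
15.4 [ 616.1 -213.8   56.3] -90.94697423132605 [-0.  0. -1.] [-15.7   2.7  14.9] 57.00310628251612
150 670.0319848699409 -243.82374634720122 -187.10363448966868 -215.46369041843496
170 663.7798313274299 -244.07277624788708 -187.16604165357205 -215.61940895072956
190 657.2981719329744 -243.9191460524814 -187.17929432479093 -215.54922018863618
210 650.5869499697966 -243.98870720167562 -187.12508890763786 -215.55689805465676
230 643.6610216927382 -243.57615113254204 -187.30028043040312 -215.4382157814726
rails
stop x [673.1 673.6 679. ] -248.92435618265776 -182.78083710643799
carton front 685.1206444953862 682.395881864508
```

View pics/c8.png

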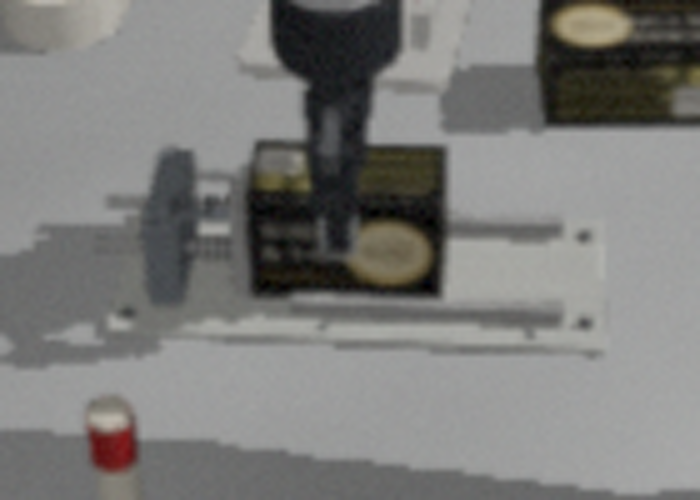

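View pics/d8.png

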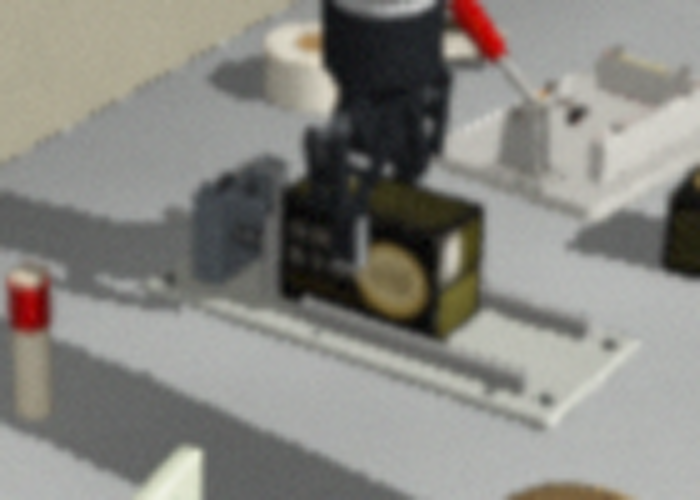

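View pics/wrist8.png

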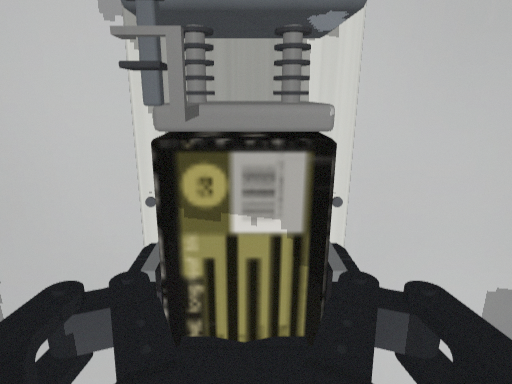

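Request:
drive_tool(
  increments=[
    [[0, 0, 0], [0, 0, -0.001], 0.3],
    [[0, 0, 0], [0, 0, 0], 0.3],
    [[0, 0, 0], [0, 0, 0], 0.3],
    [[0, 0, 0], [0, 0, 0], 0.3],
    [[0, 0, 0], [0, 0, 0], 0.3],
    [[0, 0, 0], [0, 0, 0], 0.3],
    [[0, 0, 0], [0, 0, 0], 0.3],
    [[0, 0, 0], [0, 0, 0], 0.3],
    [[0, 0, 0], [0, 0, 0], 0.3],
    [[0, 0, 0], [0, 0, 0], 0.3],
  ],
)

```text
time: 16.38
eef_pos: [616.5, -213.8, 56.3]
tool_rot: [-0.085, 1.559, 3.039]
ft_force: [-16.9, 3.3, 15.5]
width: 57.2
```

```bash
python3 look.py 9 side
```

```text
16.3833 [ 616.5 -213.8   56.3] -90.95379126357965 [-0.  0. -1.] [-16.9   3.3  15.5] 57.24018480539102
150 670.4564977565531 -244.0686060665246 -186.97741714042783 -215.52301160347622
170 664.1851231683836 -244.14336735096185 -187.38796980534832 -215.7656685781551
190 657.7394263986162 -243.6654206667784 -187.25203137141264 -215.45872601909554
210 651.0396108154213 -244.2041494116048 -187.09793967801096 -215.65104454480786
230 644.1406643784837 -243.68312155143877 -187.0307913099372 -215.356956430688
rails
101 683.3608546248682 -204.1475711014181 -231.05594901224788 -217.60176005683297
stop x [673.4 673.9 678.1] -248.75498658908162 -182.7295214067246
carton front 685.506328442274 682.8070650902638
```

View pics/side9.png

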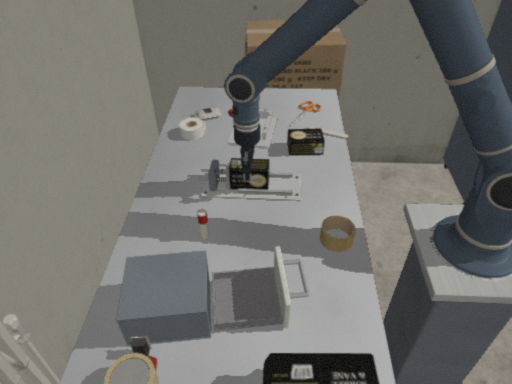

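Request:
drive_tool(
  increments=[
    [[0, 0, 0], [-0.0005, 0, 0], 0.3],
    [[0, 0, 0], [-0.0005, 0, 0], 0.3],
    [[0, 0, 0], [-0.0005, 0, 0], 0.3],
    [[0, 0, 0], [0, 0, 0], 0.3],
    [[0, 0, 0], [0, 0, 0], 0.3],
    [[0, 0, 0], [0, 0, 0], 0.3],
    [[0, 0, 0], [0, 0, 0], 0.3],
    [[0, 0, 0], [0, 0, 0], 0.3],
  ],
)

```text
time: 17.15
eef_pos: [616.6, -213.8, 56.4]
tool_rot: [-0.095, 1.559, 3.03]
ft_force: [-13.3, 1.2, 8.5]
width: 57.0
```

```bash
python3 look.py 10 scene
```

```text
17.15 [ 616.6 -213.8   56.4] -90.95380659090823 [-0.  0. -1.] [-13.3   1.2   8.5] 56.98666482886488
150 670.5223544378655 -244.15673925185797 -187.5377178191356 -215.84722853549678
170 664.2620969452133 -244.08070520419815 -187.3932500221177 -215.73697761315793
190 657.7671846538016 -243.7689857921156 -187.57484978211983 -215.6719177871177
210 651.0944866711271 -244.12206243212955 -187.2907210429698 -215.70639173754967
230 644.1263195855349 -243.52769225024082 -187.40651027567267 -215.46710126295676
rails
stop x [673.5 674.  678.8] -248.69024912089787 -182.72324122172313
carton front 685.5945631079022 682.9000503352651
```

View pics/wrist10.png

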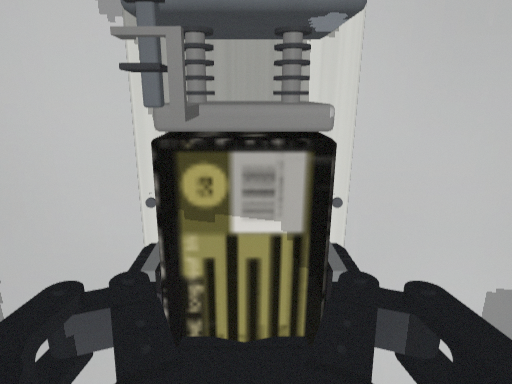

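```bash
python3 -c "
from station import bot
print(bot.hand_in()); print(bot.get_state()['time'])"
```

```text
the job is handed in; nothing more can be done
None
the job is handed in; nothing more can be done
```

I pulled the drawer out about 160 mm to its stop and lifted the carton out. I set it down between the rails and pushed it squarely against the sprung stop. I handed the job in at about 17 s with the carton gripped and pressed there. No verdict is reported.

**Last checks:**
- **Stop:** it is in by about 16 mm in the wrist camera, which the spring makes roughly 10 N. The pointer stands between the posts.
- **Position:** the carton is centred to about 1 mm of mid-rails. Its yaw is about 0.017 rad, along the fixture, and the tool is upright to about 0.01 rad.
- **Rest of the scene:** in the last side view (16.4 s), the drawer stood open and the tape roll, glue stick and flat carton looked untouched.

**One disagreement:** the wrist read about 13 N along the push, against 10 N from the stop's travel. It also read about 8.5 N of upward reaction from the bed. It had read 17 N before I eased the downward pressure, so I put the difference down to carton friction on the bed.

The fixed cameras also put the rail middle about 4 mm from where the wrist camera did. I aligned the carton to the wrist view, which showed carton and rails together.

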